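Spring check of the prism tilt mount

ROBOT

A 6-joint arm with a two-finger parallel gripper is mounted at the origin on a cart in front of the work surface, level with it; the furniture and walls round the work are solid. World frame = base frame: x ahead of the robot, y to its left, z up, the work surface at z = 0. Lengths are in mm, angles in degrees, forces in N, time in s.
With the tool pointing down it reaches from about 300 to 850 mm from the base axis. Payload 4.2 kg.
Tool frame: the origin (TCP) lies between the finger pads; the fingertips stand 22 mm ahead of it and the grasp point (between the pads) lies 3 mm ahead of it (env.finger_overhang is the distance from the TCP to the fingertips, in mm); z points along the fingers, y is the line along which they close (so a half turn about z gives the same grasp; the last joint's range is limited). The gripper opens to 91 mm and grips with 3 to 60 N. Pads are 32 mm wide; open, the fingers measure 118 mm over their backs; the gripper's body (76 mm by 178 mm) begins 60 mm behind the grasp point.
Start: joints at [-69.844, 18.312, 89.639, -0, 72.044, -1.146], TCP at [208.897, -535.727, 235.976] pointing down, gripper open.
Joint ranges: [-177.97, 177.97], [-48.28, 115.42], [12.27, 149.76], [-77.06, 257.06], [2.81, 150.46], [-146.56, 146.56]. Speed limits (degrees/s): [147.25, 147.25, 180, 180, 180, 180].

INTERFACE

Orientations are given as [roll, pitch, yaw] about the fixed x, y, z axes, in that order (R = Rz(yaw) Ry(pitch) Rx(roll)).
In Python, from workcell import state, cams, ticket, look_for, outline_of, env gives the robot as it stands.
- The arm moves only by the tool servo_tool, never from a script. Its argument "steps" is a list of rows, each a list of 3 entries, a list of its own where there are three numbers: the closure in counts, from 0 (fully open) to 255 (shut), then the shift along the tool's x, y, z in mm, then the turn, a rotation vector about the tool's x, y, z in rad. A call has exactly 10 rows; each row shifts and turns the commanded pose from where the row before left it, along the tool's axes as they then stand; what a row does not reach is not made up. A row lasts 1/10 s, in which the tool goes at most 50 mm and 8.59 degrees, less where a joint would pass 70% of its speed; a pose out of reach is approached as far as the arm can. A call with a gripper value outside its range is refused whole. The fingers move at their own pace and stop on an object; "squeeze" is the grip in N (left out, the last holds). Time passes only in rows, so rows that do not move let the fingers close, or fill a call up. It gives the time, the measured TCP pose, the force, the opening and the grip force at its end, in the units of the state.
- state(): the state, without advancing time (a new reading comes with each control period).
- cams.grab_frame(name): name is "scene" or "top" or "wrist"; returns a dict with "color" (400x640x3 uint8, red, green, blue), "z_map" (400x640 float32, mm along the optical axis (not along the pixel's ray), 0 where there is no reading), "fovy" (degrees; the focal length in pixels is half the picture's height over the tangent of half this angle, whatever the lens; pixels are square), "cx", "cy" (the principal point, pixels), "eye" and "rotation" of the camera in the world; the wrist camera has in their place "tool_from_camera" (4x4, takes a point from camera to tool coordinates, whose origin is the TCP and whose axes are the flange's). Camera axes: x right, y up, looking along -z (the intrinsics and any distortion apply to the point x, -y, -z); pixel columns grow to the right and rows downward; lengths in mm; the calibration is good to about 2 mm. A picture is of the moment at which its call begins: read the wrist's pose just before it.
- ticket.job_done(): hands the job in; it is judged then, once.
Trained networks look in a picture, given as the dict that the camera call returned (one of the last four; its "shot" number tells which), for a name from the list of things; names that differ only in an ending like _2 or _b are one class to them, and where a whole thing is asked for, a point or a joint stands for the part that bears it (a point fixed in the world has none). Each returns a list of dicts, best first, with "confidence" (0 to 1); they miss things now and then, are a little off and sometimes report something else, mostly with a low value. They report only what shows in the picture. A call takes as long as a camera call.
- look_for(picture, thing): "at" ([column, row] in pixels, amid what is visible of it).
- outline_of(picture, thing): "pixels" (400x640 bool, what is visible of it) and "at" ([column, row] in pixels, amid what is visible of it).
The state is a dict: "time_s": time; "qpos": joint angles; "qvel": joint speeds; "effort": joint torques, N m; "ee_pos": TCP position; "ee_rot": TCP orientation; "force": force on the tool from outside, world axes, zero at the start; "torque": the same for the moment, N m; "gripper_width": finger opening in mm; "gripper_force": force on a finger pad.
Only numpy, scipy, OpenCV 4.12 (cv2) and the standard library are available. Lean on these libraries where they do the work, as an engineer would, in place of code of your own. Each camera call takes 0.05 s, during which the arm holds its last target. There are 200 camera calls.

TASK

Check the return spring of the prism mount on the small optical board: push the red-knobbed lock lever round to its open stop, then press the blue pad on the spring-backed corner down until the red pointer stands level with the green index tab, without running past the tab. Keep it there for about a second, let the corner spring back up to rest, and push the lock lever back to its closed stop so that its tongue is under the plate again. Do not touch the prism, the pointer or the index tab, and leave the things standing around where they are.

Things in the scene. Friction and masses are not known exactly. Their poses are not given: they have to be found in the camera images.
- optical_board: Aluminium optical board, 180 x 260 x 16 mm with feet, fixed to the bench. Origin: centre of its underside, x away from the robot (turned 9 to 43 deg to the right), y left, z up. Board frame, mm: tilt mount, two black plates 100 x 100 centred at (-25, -22), top at z 88, right rear quarter cut away (30 in x, 40 in y); laser at (-25, 92), top z 124; flow cell at (68, -8), top z 104; scale at (-56, 117), top z 116.
- press_pad (a point): Centre of the top of the blue pad (24 mm across, 2 mm high) on the front right corner of the upper plate, the spring-backed corner. At rest it is at (-62, -59, 90) mm in the board frame. It moves with the plate and sinks when pressed, on an arc about the hinge line 75 mm to its left. Free all round for 30 mm.
- tilt_plate (a joint): Tilt of the upper plate, rad: 0 at rest (level), grows as the blue pad is pressed, end stop 0.24. Hinge line along the board's x, 75 mm to the left (+y) of the pad: 1 mm of pad travel is 0.0133 rad. Spring: 3 N on the pad starts it moving, then 0.6 N more per mm (9 N at 10 mm). Returns to 0 by itself when let go. With the lock closed it tilts 0.02 rad at most.
- pointer_tip (a point): Red pointer, a thin bar fixed to the upper plate, reaching left across the front of the scale. This point: its tip, 100 mm left of the hinge line (175 mm left of the pad), at z 83.5 mm at rest. It RISES as the pad is pressed: 1.33 mm per mm of pad travel (100 mm x tilt angle). Do not touch.
- index_tab: Green index tab, 6 mm high, clamped on the white upright scale at the left front of the board (face towards the robot, lines 4 mm apart). Origin: its inner tip at mid height, just left of the pointer's tip; z up. Its height differs per run, 7 to 17 mm above the pointer tip at rest, so the pad must go down about 5 to 13 mm (6 to 11 N). Do not touch.
- lock_pivot (a point): On the axis of the lock lever's upright pin, fixed to the board at (-20, -85, 80.5) mm in its frame, 13 mm outside the right edge of the plates.
- lever_knob (a point): On the axis of the red upright knob at the end of the lock lever's handle, 45 mm from the pivot, at z 97.5 mm, the knob's top. The knob is 14 mm across at its widest and reaches down to z 73.5 mm, where the flat steel handle begins. Free room for fingers on both sides of the knob all along its arc (board top at z 16 mm below).
- lock_lever (a joint): Lock lever angle, rad. 0: closed stop, handle to the board's -y (right), tongue under the upper plate's right edge. Grows counter-clockwise seen from above; 1.5: open stop, handle almost to the board's +x (rear); tongue clear of the plate from 1.3 on. Starts within 0.1 of closed, stays where it is left, takes about 0.5 N at the knob. The tongue cannot enter under a plate held down.
- prism_base (a point): Glass prism in its clamp on the upper plate, 30 x 30 mm foot, 44 mm high above the plate. This point: centre of its foot on the plate's top, at (-25, -8, 88) mm in the board frame when level. Do not touch.
- dropper_bottle: Loose cream dropper bottle, 47 mm across, 100 mm high, standing on the bench left of the board. Origin: centre of its underside. Bystander.
- beaker_250: Loose glass beaker, 70 mm across, 92 mm high, standing on the bench left of the board. Origin: centre of its underside. Bystander.
- purple_cap: Loose purple screw cap, 41 mm across, 16 mm high, on the bench to the right in front of the board. Origin: centre of its underside. Bystander.
- sample_vial: Loose glass vial with a white cap, 15 mm across, 50 mm high, standing on the rear left part of the board. Origin: centre of its underside. Bystander.

How it is judged:
By the outcome, as a careful person would: the job done as asked, in the order asked, and still so for the second after the job is handed in, with the robot touching nothing.
It also fails if it takes over 58 s, if anything falls off the work surface, if the arm or the gripper's body presses on something with over 40 N, if the wrist force passes 120 N, or if a joint passes its speed limit or range.

## Working session

There is one attempt and no reset: what is moved stays moved. The work goes in short steps, Python scripts to look and compute and a tool call to move; the robot and the scene stay as the last step left them, time stands still between calls to the robot, and variables do not carry over. Pictures are saved under pics/ and viewed, at most 10 in all, crops included, and the job is handed in when it is done.

Besides the shell and the picture viewer there is one more tool, called as a command line: name --argument value ..., lists and objects as JSON in quotes. servo_tool: Moves the arm, as the interface text tells. Its arguments: {"type":"object","properties":{"steps":{"type":"array","items":{"type":"array"}},"squeeze":{"type":"number"}},"required":["steps"]}

```bash
mkdir -p pics; cat > h.py <<'E'
import numpy as np, cv2
from workcell import state, cams, ticket, look_for, outline_of, env
from scipy.spatial.transform import Rotation as R
def f_of(p): return p["color"].shape[0]/2/np.tan(np.radians(p["fovy"])/2)
def campose(p,s=None):
    if "eye" in p: return np.array(p["rotation"]).reshape(3,3),np.array(p["eye"])
    T=np.array(p["tool_from_camera"]); Rt=R.from_euler("xyz",s["ee_rot"],degrees=True).as_matrix()
    return Rt@T[:3,:3], Rt@T[:3,3]+np.array(s["ee_pos"])
def pt(p,u,v,z=None,s=None,plane=None):
    Rc,e=campose(p,s); f=f_of(p)
    d=Rc@np.array([(u-p["cx"])/f,-(v-p["cy"])/f,-1.])
    if plane is not None: return e+d*(plane-e[2])/d[2]
    return e+d*z
def cloud(p,s=None):
    Rc,e=campose(p,s); f=f_of(p); v,u=np.mgrid[:400,:640]
    D=np.stack([(u-p["cx"])/f,-(v-p["cy"])/f,-np.ones(u.shape)],-1)@Rc.T
    return e+D*p["z_map"][...,None]
def save(p,n): cv2.imwrite("pics/"+n,p["color"][...,::-1])
E
python3 - <<'E'
from h import *
s=state(); print(s)
for n in("scene","top"):
    p=cams.grab_frame(n); save(p,n+"0.png"); C=cloud(p)
    print(n,{k:p[k] for k in p if k not in("color","z_map")})
    for t in("optical_board","press_pad","lever_knob","index_tab","pointer_tip","prism_base","tilt_plate","lock_lever","purple_cap"):
        for r in outline_of(p,t)[:2]:
            m=r["pixels"]&(p["z_map"]>0)
            print(t,round(r["confidence"],2),np.round(r["at"]),m.sum(),np.round(np.median(C[m],0)) if m.any() else None)
E
```

```text
{'time_s': 0.0, 'qpos': array([-6.98433779e+01,  1.83516653e+01,  8.97046838e+01, -4.07937786e-04,
        7.20438902e+01, -1.14486952e+00]), 'qvel': array([-0.0192748 ,  0.03407683,  0.00664118,  0.16019485, -0.17047663,
       -0.02716844]), 'effort': array([-1.03645081e-03, -4.12467563e+01, -2.31971669e+01,  7.25041190e-02,
        4.57888981e-02, -1.37330294e-04]), 'ee_pos': array([ 208.73560806, -535.28785978,  235.13167287]), 'ee_rot': array([-1.79899773e+02, -1.61505232e-03,  2.13016163e+01]), 'force': array([ 0.7214086 , -0.48153161,  0.15774881]), 'torque': array([-0.05115638, -0.00636168, -0.01091051]), 'gripper_force': 0.0, 'gripper_width': 91.32513456063484}Traceback (most recent call last):
  File "<stdin>", line 4, in <module>
  File "h.py", line 15, in cloud
    Rc,e=campose(p,s); f=f_of(p); v,u=np.mgrid[:400,:640]
         ~~~~~~~^^^^^
  File "h.py", line 6, in campose
    if "eye" in p: return np.array(p["rotation"]).reshape(3,3),np.array(p["eye"])
                          ~~~~~~~~~~~~~~~~~~~~~~~~~~~~~~~^^^^^
ValueError: cannot reshape array of size 3 into shape (3,3)
```

```bash
sed -i 's/return np.array(p\["rotation"\]).reshape(3,3),/return R.from_euler("xyz",p["rotation"],degrees=True).as_matrix(),/' h.py
python3 - <<'E'
from h import *
for n in("scene","top"):
    p=cams.grab_frame(n); save(p,n+"0.png"); C=cloud(p)
    print(n,{k:p[k] for k in p if k not in("color","z_map")})
    for t in("optical_board","press_pad","lever_knob","index_tab","pointer_tip","prism_base","tilt_plate","lock_lever","purple_cap"):
        for r in outline_of(p,t)[:2]:
            m=r["pixels"]&(p["z_map"]>0)
            print(t,round(r["confidence"],2),np.round(r["at"]),m.sum(),np.round(np.median(C[m],0)) if m.any() else None)
cv2.imwrite("pics/both.png",cv2.resize(np.vstack([cv2.imread("pics/scene0.png"),cv2.imread("pics/top0.png")]),(480,600)))
E
```

```text
scene {'fovy': 52.22791454630638, 'cx': 322.3423867044698, 'cy': 195.11336916903272, 'eye': array([ 37.83706977, 541.77007516, 766.99709289]), 'rotation': array([  51.20198136,    0.48353697, -142.90142217]), 'shot': 2}
optical_board 0.69 [311. 208.] 4550 [ 575. -108.   21.]
press_pad 0.76 [321. 193.] 854 [ 561. -121.   87.]
lever_knob 0.52 [356. 187.] 81 [ 511. -218.   74.]
pointer_tip 0.77 [320. 196.] 874 [ 561. -121.   87.]
prism_base 0.89 [318. 195.] 826 [ 561. -121.   87.]
tilt_plate 0.73 [319. 193.] 822 [ 560. -121.   87.]
purple_cap 0.59 [420. 195.] 143 [ 373. -369.   14.]
top {'fovy': 54.50508771262417, 'cx': 317.9698596734057, 'cy': 200.79208139375737, 'eye': array([359.51891948, -93.73675502, 997.22015407]), 'rotation': array([ 10.71780782,  -1.26066931, -88.66592182]), 'shot': 3}
optical_board 0.57 [329. 179.] 6966 [ 599. -132.   17.]
press_pad 0.86 [329. 185.] 1466 [ 568. -129.   88.]
press_pad 0.56 [241. 266.] 356 [378.  62.  70.]
pointer_tip 0.63 [326. 187.] 1564 [ 569. -127.   88.]
pointer_tip 0.41 [357. 210.] 94 [ 520. -212.   74.]
prism_base 0.58 [355. 204.] 109 [ 525. -202.   75.]
prism_base 0.57 [328. 184.] 1533 [ 568. -127.   88.]
tilt_plate 0.64 [325. 193.] 1479 [ 568. -128.   88.]
lock_lever 0.73 [328. 187.] 1457 [ 568. -129.   88.]
lock_lever 0.43 [360. 207.] 87 [ 517. -212.   74.]
purple_cap 0.58 [420. 266.] 238 [ 379. -371.   15.]
```

View pics/scene0.png

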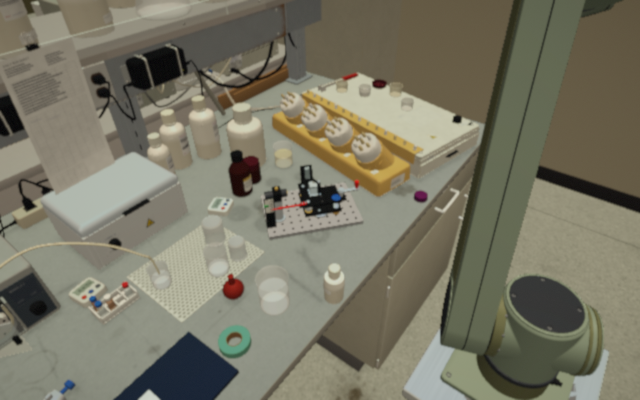

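View pics/top0.png

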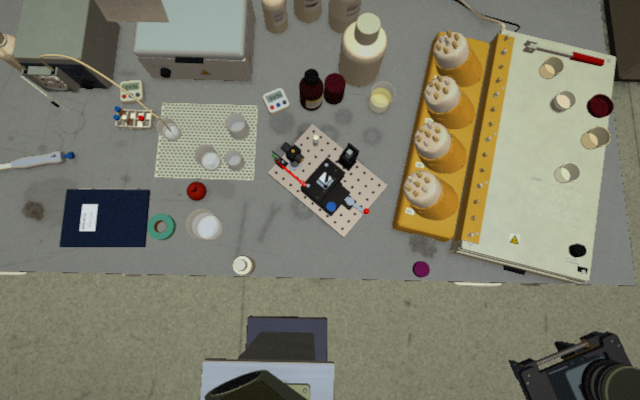

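```bash
python3 - <<'E'
from h import *
p=cams.grab_frame("top"); c=p["color"].astype(int); r,g,b=c[...,0],c[...,1],c[...,2]
def blob(m,box):
    k=np.zeros_like(m);u0,u1,v0,v1=box;k[v0:v1,u0:u1]=m[v0:v1,u0:u1]
    v,u=np.nonzero(k); return u.mean(),v.mean(),k.sum()
bl=blob((b>r+60)&(b>g+30),(300,360,190,225)); kn=blob((r>g+80)&(r>b+80),(355,380,200,220))
print(bl,kn)
P=pt(p,*bl[:2],plane=90); K=pt(p,*kn[:2],plane=94); print(P,K)
# board outline
C=cloud(p); m=(abs(C[...,2]-17)<5)&(C[...,0]>420)&(C[...,0]<760)&(C[...,1]>-300)&(C[...,1]<60)
m=m.astype(np.uint8); n,l,st,ce=cv2.connectedComponentsWithStats(m); i=1+np.argmax(st[1:,4]); 
q=C[l==i][:,:2].astype(np.float32); print(cv2.minAreaRect(q))
# fit yaw: pad(-62,-59) & rect
(cx,cy),_,_=cv2.minAreaRect(q)
for yaw in range(-43,-8,2):
    w=R.from_euler("z",yaw,degrees=True).as_matrix()[:2,:2]
    o=P[:2]-w@[-62,-59]; th=K[:2]-(o+w@[-20,-85]); 
    kb=w.T@th; print(yaw,np.round(o),np.round(kb),round(np.hypot(*kb),1))
E
```

```text
(np.float64(330.625), np.float64(206.0625), np.int64(80)) (np.float64(366.0), np.float64(210.70833333333334), np.int64(24))
[ 519.7849353  -140.03565537   90.        ] [ 510.20495403 -223.67245878   94.        ]
((622.1830444335938, -145.72567749023438), (259.8499755859375, 138.91357421875), 50.99602127075195)
-43 [ 605. -139.] [  8. -42.] 42.5
-41 [ 605. -136.] [  6. -43.] 43.8
-39 [ 605. -133.] [  3. -45.] 45.1
-37 [ 605. -130.] [  1. -47.] 46.6
-35 [ 604. -127.] [ -2. -48.] 48.0
-33 [ 604. -124.] [ -4. -49.] 49.6
-31 [ 603. -121.] [ -7. -51.] 51.1
-29 [ 603. -118.] [-10. -52.] 52.7
-27 [ 602. -116.] [-13. -53.] 54.3
-25 [ 601. -113.] [-15. -54.] 56.0
-23 [ 600. -110.] [-18. -55.] 57.7
-21 [ 599. -107.] [-21. -56.] 59.3
-19 [ 598. -104.] [-24. -56.] 61.0
-17 [ 596. -102.] [-27. -57.] 62.8
-15 [595. -99.] [-30. -57.] 64.5
-13 [593. -96.] [-33. -58.] 66.2
-11 [592. -94.] [-35. -58.] 67.9
-9 [590. -91.] [-38. -58.] 69.6
```

```bash
cat >> h.py <<'E'
YAW=-39.; O=np.array([605.,-133.])
def b2w(b): return np.array([*(O+R.from_euler("z",YAW,degrees=True).as_matrix()[:2,:2]@b[:2]),b[2]])
def delta(s,tgt):
    """tool-frame shift from measured pose to world target"""
    return R.from_euler("xyz",s["ee_rot"],degrees=True).inv().apply(np.array(tgt)-s["ee_pos"])
E
python3 - <<'E'
from h import *
p=cams.grab_frame("top"); C=cloud(p)
a=np.array([209,-535.]);b=np.array([515,-180.]); d=(b-a)/np.linalg.norm(b-a); n=np.array([-d[1],d[0]])
q=C[p["z_map"]>0]; t=(q[:,:2]-a)@d; k=abs((q[:,:2]-a)@n)
print([(x,round(q[(k<130)&(abs(t-x)<25)][:,2].max())) for x in range(150,560,50) if ((k<130)&(abs(t-x)<25)).any()])
for c in [(569,-217),(510,-223)]:
    r=np.hypot(*(q[:,:2]-c).T); print([(x,round(q[(r<x)][:,2].max())) for x in (60,100,130)])
print(cams.grab_frame("wrist")["tool_from_camera"])
E
```

```text
[(150, 86), (200, 94), (250, 93), (300, 118), (350, 174), (400, 175), (450, 100), (500, 93), (550, 134)]
[(60, 100), (100, 174), (130, 176)]
[(60, 100), (100, 153), (130, 176)]
[[-1.10544608e-03  9.59027243e-01  2.83311710e-01  8.00972424e+01]
 [ 9.99999380e-01  1.02313687e-03  4.38489664e-04 -1.55157142e-01]
 [ 1.30656876e-04  2.83312019e-01 -9.59027780e-01 -1.49374587e+02]
 [ 0.00000000e+00  0.00000000e+00  0.00000000e+00  1.00000000e+00]]
```

servo_tool --steps '[[0,[28,-15,0],[0,0,-0.04]],[0,[28,-14,0],[0,0,-0.04]],[0,[29,-13,0],[0,0,-0.04]],[0,[29,-12,0],[0,0,-0.04]],[0,[30,-11,0],[0,0,-0.04]],[0,[30,-9,0],[0,0,-0.04]],[0,[30,-8,0],[0,0,-0.04]],[0,[30,-7,0],[0,0,-0.04]],[0,[30,-6,0],[0,0,-0.04]],[0,[30,-5,0],[0,0,-0.04]]]'

```text
time_s: 2.2
ee_pos: [409.1, -294.3, 236.1]
ee_rot: [180.0, -0.0, 44.3]
force: [0.3, -0.4, 0.7]
gripper_width: 91.4
gripper_force: 0.0
```

```bash
python3 - <<'E'
from h import *
s=state(); print(s["ee_pos"],s["ee_rot"],s["qpos"],delta(s,[525,-175,225]))
p=cams.grab_frame("top"); C=cloud(p); q=C[p["z_map"]>0]
q=q[(q[:,2]>125)&(q[:,2]<185)&(q[:,0]>420)&(q[:,0]<720)&(q[:,1]>-400)&(q[:,1]<-220)]
g=np.unique(np.round(q[:,:2]/15)*15,axis=0); print(len(g)); 
for x in np.unique(g[:,0]): print(x,g[g[:,0]==x][:,1])
E
```

```text
[ 409.08825088 -294.32638529  236.08571042] [ 1.79972773e+02 -2.66388576e-04  4.43159518e+01] [-3.70390152e+01  1.18896399e+01  9.86126685e+01 -4.08880197e-03
  6.94707343e+01  8.64646612e+00] [166.297748    -4.40545832  11.08439141]
68
525.0 [-390. -375. -360. -345. -330. -315.]
540.0 [-390. -375. -360. -345. -330. -315.]
555.0 [-405. -390. -375. -360. -345. -330. -315. -300.]
570.0 [-405. -390. -375. -360. -345. -330. -315.]
585.0 [-390. -375. -360. -345. -330. -315.]
600.0 [-360. -345. -330. -315.]
645.0 [-405. -390. -375. -360. -345.]
660.0 [-405. -390. -375. -360. -345. -330.]
675.0 [-405. -390. -375. -360. -345. -330.]
690.0 [-405. -390. -375. -360. -345. -330.]
705.0 [-390. -375. -360. -345.]
720.0 [-390. -375. -360. -345.]
```

servo_tool --steps '[[0,[24,-1,1],[0,0,-0.02]],[0,[24,-1,1],[0,0,-0.02]],[0,[24,0,1],[0,0,-0.02]],[0,[24,0,2],[0,0,-0.02]],[0,[24,1,2],[0,0,-0.02]],[0,[24,1,2],[0,0,-0.02]],[0,[20,1,2],[0,0,-0.02]],[0,[0,0,0],[0,0,-0.02]],[0,[0,0,0],[0,0,-0.02]],[0,[0,0,0],[0,0,0]]]'

```text
time_s: 3.25
ee_pos: [519.3, -175.5, 225.1]
ee_rot: [180.0, 0.0, 54.5]
force: [0.3, -0.3, -0.0]
gripper_width: 91.2
gripper_force: 0.0
```

```bash
python3 - <<'E'
from h import *
s=state(); p=cams.grab_frame("wrist"); save(p,"w1.png"); print(s["ee_pos"],s["ee_rot"])
c=p["color"].astype(int); r,g,b=c[...,0],c[...,1],c[...,2]
for n,m,z in (("blue",(b>r+60)&(b>g+30),90),("red",(r>g+80)&(r>b+80),94),("green",(g>r+40)&(g>b+20),93)):
    k,l,st,ce=cv2.connectedComponentsWithStats(m.astype(np.uint8))
    for i in range(1,k):
        if st[i,4]>30: print(n,ce[i].round(1),st[i],pt(p,*ce[i],plane=z,s=s).round(1))
E
```

```text
[ 519.26988866 -175.53892099  225.05200042] [1.79995799e+02 2.82043424e-02 5.45185404e+01]
blue [294.8 163.7] [280 149  30  30 694] [ 519.9 -140.1   90. ]
red [299.7  31.9] [292   0  14  59 492] [580.  -65.7  94. ]
red [343.7 250. ] [337 239  15  21 228] [ 510.3 -222.7   94. ]
```

View pics/w1.png

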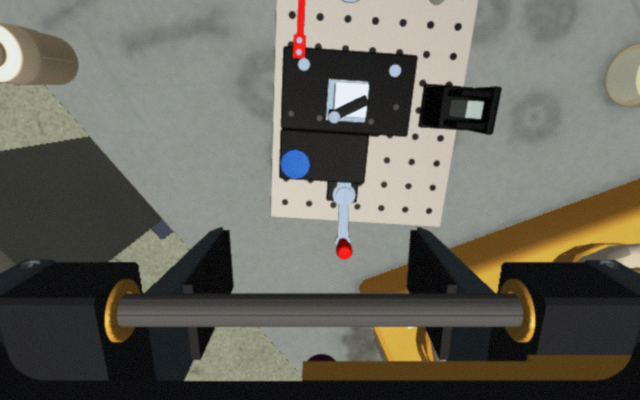

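servo_tool --steps '[[0,[35,-10,0],[0,0,0]],[0,[35,-10,0],[0,0,0]],[0,[35,-10,0],[0,0,0]],[0,[35,-11,0],[0,0,0]],[0,[35,-11,0],[0,0,0]],[0,[32,-10,0],[0,0,0]],[0,[0,0,0],[0,0,-0.14]],[0,[0,0,0],[0,0,-0.14]],[0,[0,0,0],[0,0,-0.14]],[0,[0,0,0],[0,0,-0.14]]]'

```text
time_s: 4.3
ee_pos: [589.2, 28.9, 225.1]
ee_rot: [180.0, 0.0, 86.9]
force: [-0.1, -0.8, 0.4]
gripper_width: 91.0
gripper_force: 0.0
```

servo_tool --steps '[[0,[0,0,0],[0,0,-0.14]],[0,[0,0,0],[0,0,-0.14]],[0,[0,0,0],[0,0,-0.14]],[0,[0,0,0],[0,0,-0.14]],[0,[0,0,0],[0,0,-0.14]],[0,[0,0,0],[0,0,-0.14]],[0,[0,0,0],[0,0,-0.11]],[0,[0,0,5],[0,-0.13,0]],[0,[0,0,5],[0,-0.13,0]],[0,[0,0,5],[0,-0.13,0]]]'

```text
time_s: 5.3
ee_pos: [591.1, 27.4, 211.1]
ee_rot: [179.9, 22.7, 140.9]
force: [0.2, -0.8, -0.2]
gripper_width: 91.1
gripper_force: 0.0
```

servo_tool --steps '[[0,[0,0,5],[0,-0.13,0]],[0,[0,0,5],[0,-0.13,0]],[0,[0,0,0],[0,0,0]],[0,[0,0,0],[0,0,0]],[0,[0,0,0],[0,0,0]],[0,[0,0,0],[0,0,0]],[0,[0,0,0],[0,0,0]],[0,[0,0,0],[0,0,0]],[0,[0,0,0],[0,0,0]],[0,[0,0,0],[0,0,0]]]'

```text
time_s: 6.3
ee_pos: [593.9, 24.9, 201.6]
ee_rot: [-179.8, 36.1, 141.0]
force: [0.2, 0.2, -0.1]
gripper_width: 91.2
gripper_force: 0.0
```

```bash
python3 - <<'E'
from h import *
s=state(); p=cams.grab_frame("wrist"); save(p,"w2.png"); print(s["ee_pos"],s["ee_rot"],p["fovy"])
np.savez("w2.npz",pos=s["ee_pos"],rot=s["ee_rot"],**{k:p[k] for k in p})
Rc,e=campose(p,s); f=f_of(p); q=Rc.T@(b2w(np.array([-62,116,83.5]))-e); print(p["cx"]+f*q[0]/-q[2],p["cy"]-f*q[1]/-q[2],e)
E
```

```text
[593.86252763  24.89493578 201.61080659] [-179.82026086   36.13965912  140.98966914] 58.07103786268587
320.7646036664477 162.39152400572007 [475.65946881 121.34382704 275.11990879]
```

View pics/w2.png

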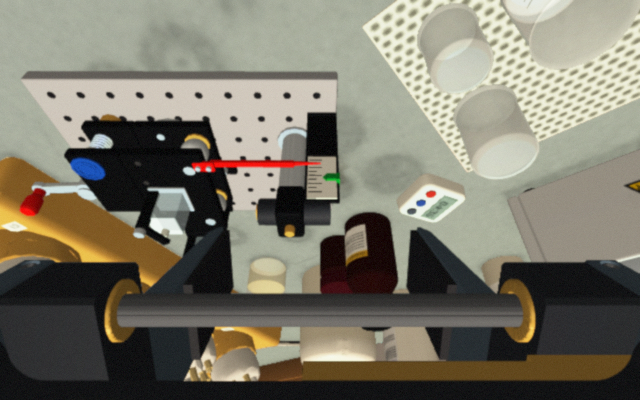

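```bash
python3 - <<'E'
from h import *
d=np.load("w2.npz"); p={k:d[k] for k in d}; s={"ee_pos":d["pos"],"ee_rot":d["rot"]}
c=p["color"].astype(int); r,g,b=c[...,0],c[...,1],c[...,2]; C=cloud(p,s)
W=R.from_euler("z",YAW,degrees=True).as_matrix()
tob=lambda w:np.column_stack([(w[:,:2]-O)@W[:2,:2],w[:,2]])
gm=(g>r+40)&(g>b+20); gm[:, :300]=0; gm[:,350:]=0;gm[200:]=0
rm=(r>g+60)&(r>b+60); rm[:, :240]=0;rm[:,350:]=0;rm[200:]=0
for n,m in(("green",gm),("red",rm)):
    v,u=np.nonzero(m); print(n,m.sum(),u.min(),u.max(),v.min(),v.max())
    for uu in np.unique(u)[::(1 if n=="green" else 8)]:
        k=u==uu; print(uu,v[k].min(),v[k].max(),np.median(tob(C[v[k],u[k]]),0).round(1))
v,u=np.nonzero(rm); k=u>u.max()-6
tip=[u.max(),np.median(v[k])]; v,u=np.nonzero(gm); k=u<u.min()+6; gt=[u.min(),(v[k].min()+v[k].max())/2]
Rc,e=campose(p,s)
n=W@[1,0,0]
for q in(tip,gt,[gt[0]+8,gt[1]]):
  for X in (-70,-62,-56):
    dd=pt(p,*q,z=1,s=s)-e; o=np.array([*O,0])+W@[X,0,0]
    P=e+dd*((o-e)@n)/(dd@n); print(np.round(q,1),X,tob(P[None]).round(1))
im=p["color"][130:215,230:360,::-1]; cv2.imwrite("pics/w2c.png",cv2.resize(im,None,fx=6,fy=6,interpolation=cv2.INTER_NEAREST))
E
```

```text
green 124 323 339 173 184
323 177 178 [-58.9 117.7  96.1]
324 176 179 [-59.4 118.4  96.1]
325 175 180 [-59.4 119.2  96.6]
326 174 180 [-59.  119.9  96.2]
327 174 180 [-60.1 120.6  97.1]
328 174 180 [-60.6 121.4  97.7]
329 174 180 [-59.6 122.1  96.7]
330 174 180 [-60.3 122.9  97.3]
331 174 180 [-60.4 123.6  97.9]
332 174 180 [-60.8 124.4  96.5]
333 174 180 [-60.1 125.1  97.7]
334 174 180 [-60.3 125.8  97.8]
335 174 180 [-60.1 126.6  96.6]
336 173 182 [-59.6 127.4  96.5]
337 173 182 [-59.9 128.1  97.3]
338 173 183 [-60.2 128.8  98.6]
339 174 184 [-59.4 129.6  98.3]
red 541 240 320 160 167
240 160 167 [-64.1  55.1  86.3]
248 160 167 [-63.6  61.   85.6]
256 160 167 [-64.   67.2  86.6]
264 160 167 [-63.7  73.2  85.9]
272 160 167 [-63.7  79.2  86. ]
280 160 167 [-63.3  85.2  85.8]
288 160 167 [-63.5  91.2  85.9]
296 161 165 [-62.7  97.2  85. ]
304 161 165 [-63.  103.3  84.1]
312 162 164 [-62.7 109.4  84.6]
320 162 163 [-59.9 115.4  81.5]
[320. 163.] -70 [[-70.  115.5  91.8]]
[320. 163.] -62 [[-62.  115.4  84.1]]
[320. 163.] -56 [[-56.  115.4  78.4]]
[323. 177.] -70 [[-70.  117.6 105.5]]
[323. 177.] -62 [[-62.  117.7  98.3]]
[323. 177.] -56 [[-56.  117.7  93. ]]
[331. 177.] -70 [[-70.  123.3 105.5]]
[331. 177.] -62 [[-62.  123.5  98.3]]
[331. 177.] -56 [[-56.  123.8  93. ]]
```

View pics/w2c.png

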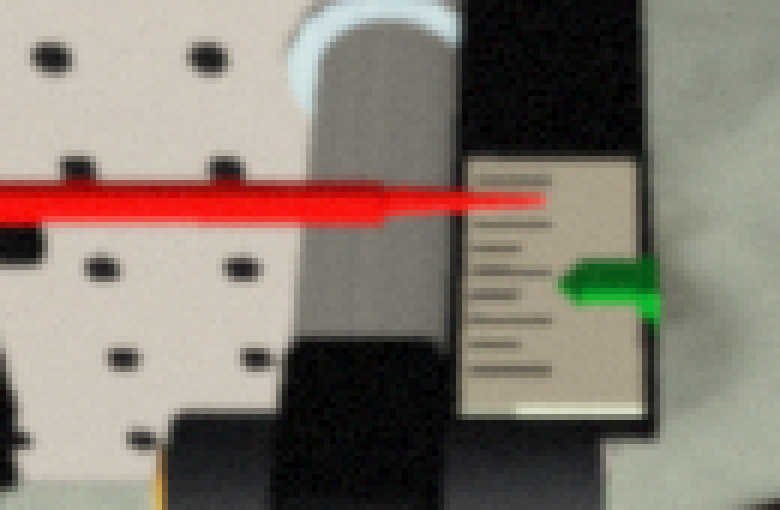

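servo_tool --steps '[[150,[0,0,0],[0,0.13,0]],[150,[0,0,0],[0,0.13,0]],[150,[0,0,0],[0,0.13,0]],[150,[0,0,0],[0,0.13,0]],[150,[0,0,0],[0,0.13,0]],[150,[-18,-45,0],[0,0,0]],[150,[-18,-45,0],[0,0,0]],[150,[-18,-45,0],[0,0,0]],[150,[-18,-45,0],[0,0,0]],[150,[-18,-45,0],[0,0,0]]]'

```text
time_s: 7.35
ee_pos: [520.3, -208.6, 202.1]
ee_rot: [-179.7, -0.2, 140.8]
force: [0.2, 0.4, 0.3]
gripper_width: 37.4
gripper_force: 0.0
```

servo_tool --steps '[[150,[0,-20,0],[0,0,0.12]],[150,[0,0,0],[0,0,0.12]],[150,[0,0,0],[0,0,0.12]],[150,[0,0,0],[0,0,0.12]],[150,[0,0,0],[0,0,0.12]],[150,[0,0,0],[0,0,0.12]],[150,[0,0,0],[0,0,0.12]],[150,[0,0,0],[0,0,0.12]],[150,[0,0,0],[0,0,0.12]],[150,[0,0,0],[0,0,0.07]]]'

```text
time_s: 8.35
ee_pos: [508.4, -222.4, 202.1]
ee_rot: [-179.7, 0.2, 74.7]
force: [-0.5, 0.1, 0.1]
gripper_width: 37.6
gripper_force: 0.0
```

```bash
python3 - <<'E'
from h import *
s=state(); print(s["ee_pos"],s["ee_rot"],s["gripper_width"],delta(s,[510.5,-222.5,102]))
E
```

```text
[ 508.43293746 -222.3538349   202.11941022] [-1.79696999e+02  1.59823142e-01  7.47040236e+01] 37.61826652409914 [  0.6835899    2.56182673 100.10574491]
```

servo_tool --steps '[[150,[0,2,20],[0,0,0]],[150,[0,0,20],[0,0,0]],[150,[0,0,20],[0,0,0]],[150,[0,0,15],[0,0,0]],[150,[0,0,15],[0,0,0]],[150,[0,0,10],[0,0,0]],[180,[0,0,0],[0,0,0]],[195,[0,0,0],[0,0,0]],[195,[0,0,0],[0,0,0]],[195,[0,0,0],[0,0,0]]]'

```text
time_s: 9.35
ee_pos: [510.3, -223.3, 103.0]
ee_rot: [-179.8, 0.2, 74.9]
force: [0.2, 0.5, 0.5]
gripper_width: 21.4
gripper_force: 0.0
```

```bash
python3 - <<'E'
from h import *
s=state(); p=cams.grab_frame("wrist"); save(p,"w3.png"); g=s["gripper_width"]; print(s["ee_pos"],s["ee_rot"],g,s["force"])
piv=b2w(np.array([-20,-85,80.5])); psi0=s["ee_rot"][2]
# plan: 12 waypoints
th=np.linspace(0.06,1.56,16); psi=np.radians(np.linspace(psi0,112,16)); sl=(g-14)/2
pos=np.array(s["ee_pos"])[:2]; a=np.radians(psi0)
for i in range(16):
    k=piv[:2]+45*np.array([np.cos(np.radians(YAW-90)+th[i]),np.sin(np.radians(YAW-90)+th[i])])
    y=np.array([np.sin(psi[i]),-np.cos(psi[i])]); t=k+y*(sl+1); d=t-pos
    print(round(th[i],2),np.round([d@[np.cos(a),np.sin(a)],d@[np.sin(a),-np.cos(a)]],1),round(a-psi[i],3),t.round()); pos=t;a=psi[i]
E
```

```text
[ 510.2963528  -223.26129375  102.99928857] [-1.79802027e+02  1.69615829e-01  7.48983056e+01] 21.37610022004193 [0.1881981  0.45933456 0.48659968]
0.06 [0.  4.2] 0.0 [ 514. -224.]
0.16 [-1.2  4.3] -0.043 [ 518. -227.]
0.26 [-0.9  4.4] -0.043 [ 522. -228.]
0.36 [-0.7  4.4] -0.043 [ 526. -230.]
0.46 [-0.4  4.5] -0.043 [ 531. -231.]
0.56 [-0.2  4.5] -0.043 [ 535. -231.]
0.66 [0.1 4.5] -0.043 [ 540. -231.]
0.76 [0.4 4.5] -0.043 [ 544. -231.]
0.86 [0.6 4.5] -0.043 [ 549. -230.]
0.96 [0.9 4.4] -0.043 [ 553. -229.]
1.06 [1.1 4.4] -0.043 [ 557. -227.]
1.16 [1.4 4.3] -0.043 [ 561. -225.]
1.26 [1.6 4.3] -0.043 [ 565. -223.]
1.36 [1.8 4.2] -0.043 [ 569. -220.]
1.46 [2.1 4.1] -0.043 [ 572. -217.]
1.56 [2.3 4. ] -0.043 [ 575. -213.]
```

View pics/w3.png

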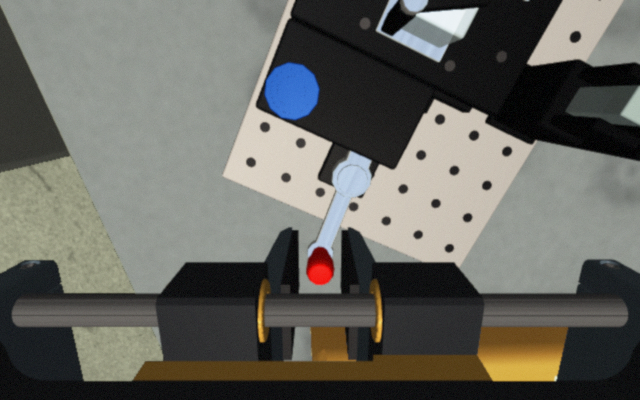

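servo_tool --steps '[[195,[0,4,0],[0,0,0]],[195,[-1,4.3,0],[0,0,-0.043]],[195,[-1,4.4,0],[0,0,-0.043]],[195,[-0.7,4.4,0],[0,0,-0.043]],[195,[-0.4,4.5,0],[0,0,-0.043]],[195,[-0.2,4.5,0],[0,0,-0.043]],[195,[0.1,4.5,0],[0,0,-0.043]],[195,[0.4,4.5,0],[0,0,-0.043]],[195,[0.6,4.5,0],[0,0,-0.043]],[195,[0.9,4.4,0],[0,0,-0.043]]]'

```text
time_s: 10.4
ee_pos: [552.8, -229.2, 102.0]
ee_rot: [-179.7, 0.1, 97.2]
force: [-1.0, -0.5, -0.7]
gripper_width: 21.4
gripper_force: 0.3
```

servo_tool --steps '[[195,[1.1,4.4,0],[0,0,-0.043]],[195,[1.4,4.3,0],[0,0,-0.043]],[195,[1.6,4.3,0],[0,0,-0.043]],[195,[1.8,4.2,0],[0,0,-0.043]],[195,[2,4,0],[0,0,-0.043]],[195,[0.5,1,0],[0,0,0]],[195,[0.5,1,0],[0,0,0]],[195,[0,0,0],[0,0,0]],[195,[0,0,0],[0,0,0]],[195,[0,0,0],[0,0,0]]]'

```text
time_s: 11.4
ee_pos: [572.8, -215.7, 101.9]
ee_rot: [-179.6, -0.0, 109.4]
force: [-2.1, -3.9, 0.6]
gripper_width: 21.1
gripper_force: 1.5
```

```bash
python3 - <<'E'
from h import *
s=state(); p=cams.grab_frame("wrist"); save(p,"w4.png"); print(s["ee_pos"],s["ee_rot"],s["gripper_width"],s["force"],s["gripper_force"])
c=p["color"].astype(int); r,g,b=c[...,0],c[...,1],c[...,2]
m=(r>g+80)&(r>b+80); k,l,st,ce=cv2.connectedComponentsWithStats(m.astype(np.uint8))
piv=b2w(np.array([-20,-85,80.5]))
for i in range(1,k):
    if st[i,4]>60:
        q=pt(p,*ce[i],plane=90,s=s); d=q[:2]-piv[:2]; print(ce[i].round(1),q.round(1),np.hypot(*d),np.arctan2(d[1],d[0])-np.radians(YAW-90))
E
```

```text
[ 572.75229585 -215.71498129  101.87631265] [-1.79641907e+02 -1.30629217e-02  1.09376480e+02] 21.136741509094737 [-2.0875192  -3.88776765  0.56005055] 1.5352723840624094
[310.9 268.7] [ 568.7 -217.9   90. ] 45.41499217848367 1.486170168845851
```

servo_tool --steps '[[185,[-0.5,-1.5,0],[0,0,0]],[170,[0,0,0],[0,0,0]],[150,[0,0,0],[0,0,0]],[150,[0,0,-10],[0,0,0]],[150,[0,0,-20],[0,0,0]],[150,[0,0,-25],[0,0,0]],[255,[0,0,-25],[0,0,0]],[255,[0,0,-20],[0,0,0]],[255,[0,0,0],[0,0,0]],[255,[0,0,0],[0,0,0]]]'

```text
time_s: 12.45
ee_pos: [572.3, -215.9, 202.0]
ee_rot: [-179.7, -0.0, 109.4]
force: [-0.4, -0.5, -0.4]
gripper_width: 8.7
gripper_force: 0.0
```

```bash
python3 - <<'E'
from h import *
s=state(); p=cams.grab_frame("wrist"); print(s["ee_pos"],s["ee_rot"],s["gripper_width"])
pad=b2w(np.array([-62,-59,90])); print(pad, b2w(np.array([-20,-85,90])))
T=np.array(p["tool_from_camera"]); f=f_of(p)
for tilt in (25,36,45):
  for psi in (150,165,175):
    Rt=R.from_euler("xyz",[180,tilt,psi],degrees=True).as_matrix()
    tcp=pad-Rt@[16,0,22]; Rc=Rt@T[:3,:3]; e=Rt@T[:3,3]+tcp
    o=[]
    for b in([-62,116,83.5],[-60,118,95],[-62,90,84]):
        q=Rc.T@(b2w(np.array(b))-e); o+=[round(p["cx"]+f*q[0]/-q[2]),round(p["cy"]-f*q[1]/-q[2])]
    print(tilt,psi,o,tcp.round(),e.round())
E
```

```text
[ 572.32718433 -215.89584486  201.99022096] [-1.79705198e+02 -2.59512647e-02  1.09394410e+02] 8.665776009149152
[ 519.68704732 -139.83374748   90.        ] [ 535.96484753 -186.4709989    90.        ]
25 150 [623, 255, 637, 274, 582, 251] [ 524. -142.  117.] [407. -75. 218.]
25 165 [566, 299, 575, 317, 536, 290] [ 525. -141.  117.] [ 393. -106.  218.]
25 175 [527, 321, 534, 338, 504, 310] [ 525. -140.  117.] [ 390. -128.  218.]
36 150 [619, 246, 630, 266, 579, 243] [ 520. -140.  117.] [387. -63. 191.]
36 165 [557, 280, 564, 298, 529, 273] [ 520. -140.  117.] [ 372. -100.  191.]
36 175 [518, 296, 523, 313, 497, 288] [ 520. -140.  117.] [ 368. -127.  191.]
45 150 [617, 239, 625, 259, 578, 237] [ 516. -138.  117.] [375. -57. 166.]
45 165 [552, 264, 557, 281, 526, 259] [ 516. -139.  117.] [359. -97. 166.]
45 175 [513, 275, 515, 292, 492, 270] [ 515. -139.  117.] [ 354. -125.  166.]
```

servo_tool --steps '[[255,[30,-9,0],[0,0,0]],[255,[30,-9,0],[0,0,0]],[255,[31,-9,0],[0,0,0]],[255,[0,0,0],[0,0,-0.13]],[255,[0,0,0],[0,0,-0.13]],[255,[0,0,0],[0,0,-0.13]],[255,[0,0,0],[0,0,-0.13]],[255,[0,0,0],[0,0,-0.13]],[255,[0,0,0],[0,0,-0.13]],[255,[0,0,0],[0,0,-0.155]]]'

```text
time_s: 13.5
ee_pos: [515.8, -138.9, 200.4]
ee_rot: [-179.8, -0.5, 163.0]
force: [-0.6, -0.2, 0.4]
gripper_width: 0.4
gripper_force: 0.0
```

servo_tool --steps '[[255,[0,0,0],[0,-0.13,0]],[255,[0,0,0],[0,-0.13,0]],[255,[0,0,0],[0,-0.13,0]],[255,[0,0,0],[0,-0.13,0]],[255,[0,0,0],[0,-0.13,0]],[255,[0,0,0],[0,-0.13,0]],[255,[9,0,9],[0,0,0]],[255,[9,0,9],[0,0,0]],[255,[9,0,9],[0,0,0]],[255,[0,0,0],[0,0,0]]]'

```text
time_s: 14.5
ee_pos: [512.6, -146.2, 170.2]
ee_rot: [-178.4, 40.9, 162.8]
force: [-0.0, 0.6, -0.1]
gripper_width: 0.2
gripper_force: 0.0
```

```bash
python3 - <<'E'
from h import *
s=state(); p=cams.grab_frame("wrist"); save(p,"w5.png"); print(s["ee_pos"],s["ee_rot"],s["gripper_width"],s["qpos"],s["force"])
Rt=R.from_euler("xyz",s["ee_rot"],degrees=True)
pad=b2w(np.array([-62,-59,90])); con=s["ee_pos"]+Rt.apply([16,0,22]); print(con, pad-con, Rt.inv().apply(pad-con))
E
```

```text
[ 512.58635031 -146.2134815   170.23435617] [-178.3887462    40.86717635  162.84844898] 0.23832866484490045 [-15.61949935   5.9639428  130.90597246 -48.60602739   3.48448611
 -40.28684171] [-0.03282548  0.64294385 -0.10013106]
[ 514.59153411 -147.47971802  143.13498564] [  5.09551321   7.64597054 -53.13498564] [32.78976711  9.98306002 41.6283738 ]
```

View pics/w5.png

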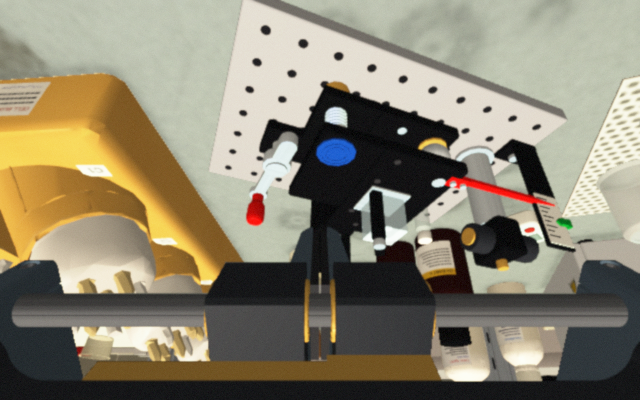

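```bash
python3 - <<'E'
from h import *
s=state(); p=cams.grab_frame("wrist"); R0=R.from_euler("xyz",s["ee_rot"],degrees=True); pad=b2w(np.array([-62,-59,90]))
T=np.array(p["tool_from_camera"]); f=f_of(p)
for tilt,psi in((23,177),(23,172),(20,172),(18,172)):
    R1=R.from_euler("xyz",[180,tilt,psi],degrees=True); Rt=R1.as_matrix(); tcp=pad-Rt@[16,0,22]
    Rc=Rt@T[:3,:3]; e=Rt@T[:3,3]+tcp; o=[]
    for b in([-62,116,83.5],[-62,116,95],[-60,118,95],[-62,90,84]):
        q=Rc.T@(b2w(np.array(b))-e); o+=[round(p["cx"]+f*q[0]/-q[2]),round(p["cy"]-f*q[1]/-q[2])]
    print(tilt,psi,o,"rotvec",(R0.inv()*R1).as_rotvec().round(3),"shift in final frame to 12 above",R1.inv().apply(tcp+[0,0,12]-s["ee_pos"]).round(1),"down",R1.inv().apply([0,0,-1]).round(3),tcp)
E
```

```text
23 177 [522, 329, 529, 345, 528, 347, 499, 318] rotvec [-0.159  0.309 -0.216] shift in final frame to 12 above [ 5.4  6.8 44.1] down [ 0.391 -0.     0.921] [ 525.81063646 -140.15467119  116.50280483]
23 172 [541, 319, 549, 335, 549, 337, 515, 308] rotvec [-0.112  0.311 -0.141] shift in final frame to 12 above [ 6.   7.4 43.8] down [ 0.391 -0.     0.921] [ 525.75936401 -140.68715594  116.50280483]
20 172 [544, 326, 553, 341, 553, 343, 518, 314] rotvec [-0.109  0.363 -0.145] shift in final frame to 12 above [ 2.5  7.4 44.9] down [ 0.342 -0.     0.94 ] [ 527.12459308 -140.87902637  116.14555995]
18 172 [546, 330, 556, 345, 555, 348, 519, 317] rotvec [-0.106  0.398 -0.147] shift in final frame to 12 above [ 0.1  7.4 45.5] down [ 0.309 -0.     0.951] [ 528.02364914 -141.00538046  115.86751527]
```

servo_tool --steps '[[255,[0,0,0],[-0.032,0.062,-0.043]],[255,[0,0,0],[-0.032,0.062,-0.043]],[255,[0,0,0],[-0.032,0.062,-0.043]],[255,[0,0,0],[-0.032,0.062,-0.043]],[255,[0,0,0],[-0.032,0.062,-0.043]],[255,[0,0,0],[0,0,0]],[255,[1,2,11],[0,0,0]],[255,[1,2,11],[0,0,0]],[255,[1,2,10],[0,0,0]],[255,[0,0,0],[0,0,0]]]'

```text
time_s: 15.6
ee_pos: [523.5, -157.7, 139.9]
ee_rot: [-176.5, 30.8, 169.9]
force: [-0.4, -0.2, 0.4]
gripper_width: 0.6
gripper_force: 0.0
```

```bash
cat > chk.py <<'E'
from h import *
import sys
s=state(); p=cams.grab_frame("wrist"); save(p,sys.argv[1]); print(s["ee_pos"],s["ee_rot"],s["qpos"].round(1),s["force"])
R1=R.from_euler("xyz",[180,23,177],degrees=True); pad=b2w(np.array([-62,-59,90])); Rt=R.from_euler("xyz",s["ee_rot"],degrees=True)
print("rot err",(Rt.inv()*R1).as_rotvec().round(3),"to contact",Rt.inv().apply(pad-s["ee_pos"])-[16,0,22],"down",Rt.inv().apply([0,0,-1]).round(3),"height",(s["ee_pos"]+Rt.apply([16,0,22]))[2]-90)
c=p["color"].astype(int); r,g,b=c[...,0],c[...,1],c[...,2]
for n,m in(("red",(r>g+60)&(r>b+60)),("green",(g>r+40)&(g>b+20))):
    m[:, :450]=0; m[:,600:]=0; m[:270]=0; m[375:]=0
    v,u=np.nonzero(m)
    if len(u):
        for uu in np.unique(u)[::3 if n=="red" else 2][-9:]: k=u==uu; print(n,uu,v[k].min(),v[k].max())
E
python3 chk.py w6.png
```

```text
[ 523.53286156 -157.66138781  139.92980112] [-176.47676636   30.82487709  169.94557235] [ -18.4   10.6  124.5    3.2   13.9 -100.3] [-0.36966205 -0.15034878  0.41439646]
rot err [-0.117  0.133 -0.114] to contact [15.50938926 19.26818027 16.22951352] down [0.512 0.053 0.857] height 22.87463104500665
red 548 270 270
red 551 270 270
red 554 270 270
red 557 270 271
red 560 270 272
red 563 270 273
red 566 271 274
red 569 272 275
green 574 292 293
green 576 291 292
```

View pics/w6.png

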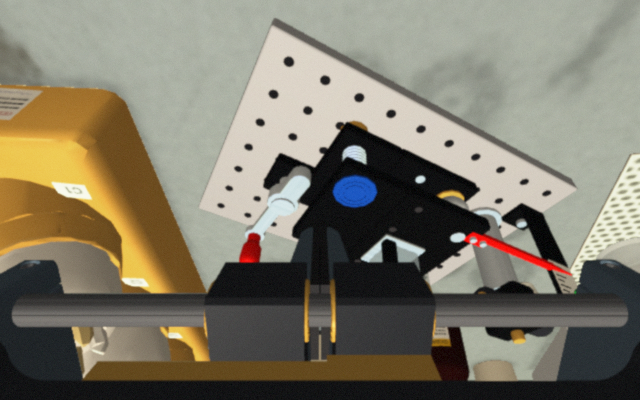

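servo_tool --steps '[[255,[0,0,0],[-0.029,0.033,-0.028]],[255,[0,0,0],[-0.029,0.033,-0.028]],[255,[0,0,0],[-0.029,0.033,-0.028]],[255,[0,0,0],[-0.03,0.034,-0.03]],[255,[0,0,0],[0,0,0]],[255,[3,6,0],[0,0,0]],[255,[3,6,0],[0,0,0]],[255,[3,6,0],[0,0,0]],[255,[0,0,0],[0,0,0]],[255,[0,0,0],[0,0,0]]]'

```text
time_s: 16.65
ee_pos: [516.9, -139.6, 139.0]
ee_rot: [-179.9, 23.3, 177.0]
force: [0.6, 0.9, -0.9]
gripper_width: 0.8
gripper_force: 0.0
```

```bash
python3 chk.py w7.png
```

```text
[ 516.90238732 -139.58803687  139.04845083] [-179.91325421   23.25989141  177.03061957] [ -20.2   11.4  119.7   14.6   27.3 -119. ] [ 0.64899182  0.87023638 -0.93410982]
rot err [-0.001  0.005  0.   ] to contact [ 0.80276406 -0.03123488 24.1652616 ] down [0.395 0.001 0.919] height 22.518127428033125
red 453 277 285
red 456 279 287
red 459 281 289
red 462 283 290
red 465 284 292
red 468 286 293
red 471 288 293
red 474 289 293
red 477 291 293
green 508 327 327
green 510 327 330
green 512 327 331
green 514 328 332
green 516 328 334
green 518 329 335
green 520 332 334
```

servo_tool --steps '[[255,[-4,0,2],[0,0,0]],[255,[-4,0,1.5],[0,0,0]],[255,[2,0,5],[0,0,0]],[255,[2,0,5],[0,0,0]],[255,[2,0,4],[0,0,0]],[255,[1,0,2],[0,0,0]],[255,[0,0,0],[0,0,0]],[255,[0,0,0],[0,0,0]],[255,[0,0,0],[0,0,0]],[255,[0,0,0],[0,0,0]]]'

```text
time_s: 17.7
ee_pos: [525.7, -140.6, 121.7]
ee_rot: [-179.9, 23.3, 177.0]
force: [0.6, -0.6, 0.1]
gripper_width: 0.0
gripper_force: 0.0
```

```bash
python3 chk.py w8.png; sed -i 's/\[::3 if n=="red" else 2\]\[-9:\]/[-12:]/' chk.py
```

```text
[ 525.73420572 -140.61249582  121.72355663] [-179.91456747   23.27255919  176.99005041] [ -19.9   13.6  120.    15.7   24.8 -119.9] [ 0.5894093  -0.59756536  0.0841798 ]
rot err [-0.002  0.005 -0.   ] to contact [2.11919081 0.50001284 4.73954993] down [0.395 0.001 0.919] height 5.191904016069827
red 450 281 291
red 453 283 292
red 456 285 293
red 459 287 293
red 462 288 293
red 465 290 293
red 468 292 293
green 522 341 341
green 524 339 344
green 526 339 346
green 528 340 347
green 530 341 348
green 532 341 350
green 534 345 351
green 536 347 350
```

View pics/w8.png

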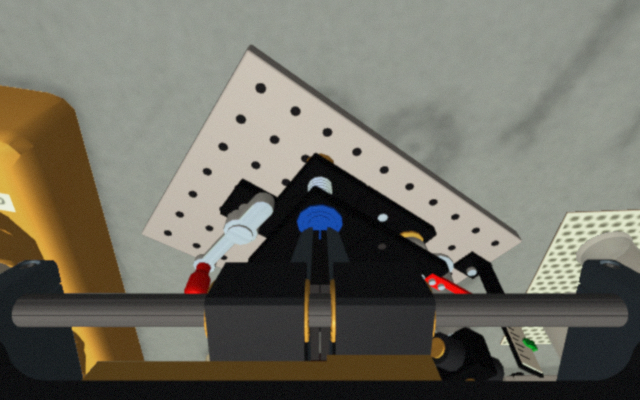

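servo_tool --steps '[[255,[0.4,0,1],[0,0,0]],[255,[0.4,0,1],[0,0,0]],[255,[0.4,0,1],[0,0,0]],[255,[0.4,0,1],[0,0,0]],[255,[0.4,0,1],[0,0,0]],[255,[0.4,0,1],[0,0,0]],[255,[0.4,0,1],[0,0,0]],[255,[0.4,0,1],[0,0,0]],[255,[0,0,0],[0,0,0]],[255,[0,0,0],[0,0,0]]]'

```text
time_s: 18.75
ee_pos: [525.9, -140.8, 113.0]
ee_rot: [-179.9, 23.3, 177.0]
force: [-3.1, -3.0, 3.9]
gripper_width: 0.6
gripper_force: 2.5
```

```bash
sed -i 's/m\[375:\]=0/m[378:]=0\n    if n=="red": m[:329]=0/' chk.py; python3 chk.py w9.png
```

```text
[ 525.85442719 -140.7924723   113.0191916 ] [-179.90405495   23.26357735  176.99013115] [ -20.    14.3  120.6   16.5   23.5 -120.8] [-3.05285929 -3.01728068  3.90629897]
rot err [-0.002  0.005 -0.   ] to contact [-1.20391486  0.66487111 -3.3058105 ] down [0.395 0.002 0.919] height -3.5115133185712466
red 516 332 336
red 517 332 337
red 518 333 337
red 519 334 338
red 520 335 338
red 521 335 338
red 522 336 339
red 523 337 339
red 524 337 340
red 525 338 340
red 526 339 341
red 527 340 341
green 532 350 358
green 533 351 358
green 534 351 359
green 535 352 359
green 536 352 360
green 537 353 361
green 538 353 362
green 539 353 363
green 540 355 363
green 541 357 363
green 542 359 362
green 543 360 362
```

```bash
cat > tab.py <<'E'
from h import *
W=R.from_euler("z",YAW,degrees=True).as_matrix()
def ray(p,s,u,v):
    Rc,e=campose(p,s); d=pt(p,u,v,z=1,s=s)-e; return e,d/np.linalg.norm(d)
def tobv(w): w=np.array(w)-[*O,0]; return W.T@w
def mask(p,box,kind):
    c=p["color"].astype(int); r,g,b=c[...,0],c[...,1],c[...,2]
    m=(g>r+35)&(g>b+15) if kind=="g" else (r>g+60)&(r>b+60)
    k=np.zeros_like(m); u0,u1,v0,v1=box; k[v0:v1,u0:u1]=m[v0:v1,u0:u1]; return k
def onplane(p,s,u,v,X):
    e,d=map(np.array,ray(p,s,u,v)); n=W@[1,0,0]; o=np.array([*O,0])+W@[X,0,0]
    return tobv(e+d*((o-e)@n)/(d@n))
def cur(name):
    s=state(); p=cams.grab_frame("wrist"); save(p,name)
    g=mask(p,(470,560,325,380),"g"); r=mask(p,(470,560,329,380),"r")
    return s,p,g,r
E
python3 - <<'E'
from tab import *
d=np.load("w2.npz"); p2={k:d[k] for k in d}; s2={"ee_pos":d["pos"],"ee_rot":d["rot"]}
s,p,g,r=cur("w10.png")
v,u=np.nonzero(g)
for uu in np.unique(u): print(uu,v[u==uu].min(),v[u==uu].max(),end="; ")
print()
a=(323,177.5)
for b in ((u.min(),np.median(v[u==u.min()])),):
    e1,d1=ray(p2,s2,*a); e2,d2=ray(p,s,*b)
    A=sum(np.eye(3)-np.outer(x,x) for x in(d1,d2)); y=sum((np.eye(3)-np.outer(x,x))@e for e,x in((e1,d1),(e2,d2)))
    P=np.linalg.solve(A,y); print("tab tri",tobv(P),[np.linalg.norm(np.cross(P-e,x)) for e,x in((e1,d1),(e2,d2))])
    for X in(-62,-60,-58): print(X,"tab",onplane(p,s,*b,X),onplane(p2,s2,*a,X))
v,u=np.nonzero(r); t=(u.max(),np.median(v[u==u.max()])); print(t,"tip",onplane(p,s,*t,-62), s["force"])
# corner features: front-bottom and top-back rows at a middle column
np.savez("w10.npz",pos=s["ee_pos"],rot=s["ee_rot"],**{k:p[k] for k in p})
im=p["color"][325:380,490:560,::-1]; cv2.imwrite("pics/crop10.png",cv2.resize(im,None,fx=9,fy=9,interpolation=cv2.INTER_CUBIC))
E
```

```text
528 352 353; 529 351 355; 530 350 356; 531 350 357; 532 350 358; 533 351 358; 534 351 359; 535 352 359; 536 352 360; 537 352 361; 538 353 362; 539 353 363; 540 355 363; 541 357 363; 542 359 362; 543 360 362; 
tab tri [-57.53451765 117.69204271  94.89649074] [np.float64(0.019712251999406474), np.float64(0.019712251999266635)]
-62 tab [-62.         107.13010095 100.119084  ] [-62.         117.65908108  98.83437283]
-60 tab [-60.         111.84758739  97.79335552] [-60.         117.67311507  97.05891373]
-58 tab [-58.         116.56507383  95.46762704] [-58.         117.68714907  95.28345464]
(np.int64(527), np.float64(340.5)) tip [-62.         113.92847607  89.48885867] [-4.0040118  -2.9131355   4.69958902]
```

servo_tool --steps '[[255,[0.3,-0.2,0.4],[0,0,0]],[255,[0.3,-0.2,0.4],[0,0,0]],[255,[0.3,-0.2,0.4],[0,0,0]],[255,[0.3,-0.2,0.4],[0,0,0]],[255,[0.3,-0.2,0.4],[0,0,0]],[255,[0.3,-0.2,0.4],[0,0,0]],[255,[0.3,-0.2,0.4],[0,0,0]],[255,[0,0,0],[0,0,0]],[255,[0,0,0],[0,0,0]],[255,[0,0,0],[0,0,0]]]'

```text
time_s: 19.85
ee_pos: [525.4, -141.6, 109.9]
ee_rot: [-180.0, 23.3, 177.0]
force: [-2.6, 0.4, 5.5]
gripper_width: 0.4
gripper_force: 3.1
```

```bash
cat > tip.py <<'E'
from tab import *
import sys
s,p,g,r=cur(sys.argv[1]); print(s["ee_pos"],s["force"])
for m,X in((g,-57.5),(r,-61.3)):
    v,u=np.nonzero(m)
    if not len(u): print("none"); continue
    k=u.min() if X>-60 else u.max(); t=(k,np.median(v[u==k])); print(t,onplane(p,s,*t,X))
im=p["color"][325:380,490:560,::-1]; cv2.imwrite("pics/c_"+sys.argv[1],cv2.resize(im,None,fx=9,fy=9,interpolation=cv2.INTER_CUBIC))
E
python3 tip.py w11.png
```

```text
[ 525.36248653 -141.5853975   109.87901538] [-2.61885429  0.3844298   5.515368  ]
(np.int64(531), np.float64(357.5)) [-57.5        117.54365645  95.23769993]
(np.int64(532), np.float64(350.0)) [-61.3        115.1581754   92.34997438]
```

servo_tool --steps '[[255,[0.2,0,0.4],[0,0,0]],[255,[0.2,0,0.4],[0,0,0]],[255,[0.2,0,0.4],[0,0,0]],[255,[0.1,0,0.4],[0,0,0]],[255,[0,0,0],[0,0,0]],[255,[0,0,0],[0,0,0]],[255,[0,0,0],[0,0,0]],[255,[0,0,0],[0,0,0]],[255,[0,0,0],[0,0,0]],[255,[0,0,0],[0,0,0]]]'

```text
time_s: 20.9
ee_pos: [525.2, -141.8, 108.2]
ee_rot: [-179.9, 23.3, 177.0]
force: [-3.8, -0.5, 6.7]
gripper_width: 0.9
gripper_force: 3.8
```

```bash
python3 tip.py w12.png
```

```text
[ 525.21473566 -141.76164099  108.20794253] [-3.77831088 -0.47042018  6.74720252]
(np.int64(533), np.float64(360.0)) [-57.5        118.57832746  94.85543933]
(np.int64(534), np.float64(355.0)) [-61.3        114.39979769  94.25886603]
```

View pics/c_w12.png

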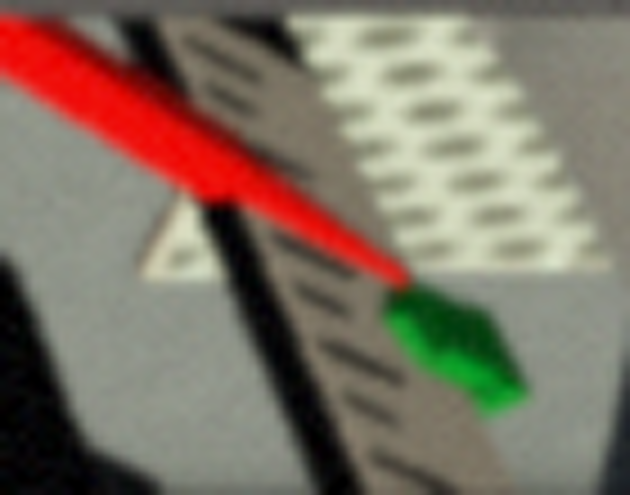

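servo_tool --steps '[[255,[0.1,0,0.4],[0,0,0]],[255,[0,0,0],[0,0,0]],[255,[0,0,0],[0,0,0]],[255,[0,0,0],[0,0,0]],[255,[0,0,0],[0,0,0]],[255,[0,0,0],[0,0,0]],[255,[0,0,0],[0,0,0]],[255,[0,0,0],[0,0,0]],[255,[0,0,0],[0,0,0]],[255,[0,0,0],[0,0,0]]]'

```text
time_s: 21.95
ee_pos: [525.2, -141.8, 107.8]
ee_rot: [-179.9, 23.3, 177.0]
force: [-3.8, -0.1, 8.4]
gripper_width: 0.4
gripper_force: 4.0
```

```bash
python3 tip.py w13.png; python3 - <<'E'
from tab import *
p=cams.grab_frame("scene"); C=cloud(p)
c=p["color"].astype(int); r,g,b=c[...,0],c[...,1],c[...,2]
for n,m in(("r",(r>g+50)&(r>b+50)),("g",(g>r+25)&(g>b+15))):
    k=np.zeros_like(m);k[190:230,255:310]=m[190:230,255:310]; v,u=np.nonzero(k)
    print(n,[(x,v[u==x].mean().round(1),len(v[u==x])) for x in np.unique(u)][:10])
Rc,e=campose(p); f=f_of(p)
for bb in([-61.3,115.4,83.5],[-61.3,115.4,95],[-57.5,117.7,95],[-61.3,90,83.5],[-61.3,90,83.5+8.4]):
    q=Rc.T@(b2w(np.array(bb))-e); print(bb,p["cx"]+f*q[0]/-q[2],p["cy"]-f*q[1]/-q[2])
E
```

```text
[ 525.17756116 -141.81103449  107.76417679] [-3.79485804 -0.13089191  8.35833279]
(np.int64(533), np.float64(361.0)) [-57.5        117.83311313  95.2732243 ]
(np.int64(535), np.float64(356.5)) [-61.3        114.76522287  94.68566035]
r [(np.int64(272), np.float64(206.0), 1), (np.int64(273), np.float64(205.5), 2), (np.int64(274), np.float64(205.5), 2), (np.int64(275), np.float64(205.5), 2), (np.int64(276), np.float64(205.5), 2), (np.int64(277), np.float64(205.5), 2), (np.int64(278), np.float64(205.0), 3), (np.int64(279), np.float64(205.0), 3), (np.int64(280), np.float64(205.0), 3), (np.int64(281), np.float64(205.0), 3)]
g [(np.int64(264), np.float64(205.5), 2), (np.int64(265), np.float64(206.0), 3), (np.int64(266), np.float64(205.5), 2), (np.int64(267), np.float64(205.5), 2)]
[-61.3, 115.4, 83.5] 269.00922300423304 209.409090912589
[-61.3, 115.4, 95] 268.60159905386604 205.99178045074615
[-57.5, 117.7, 95] 267.4972558286217 205.2050409116149
[-61.3, 90, 83.5] 278.80842841987555 207.79998213979604
[-61.3, 90, 91.9] 278.5618388038127 205.311433367292
```

servo_tool --steps '[[255,[0,0,0],[0,0,0]],[255,[0,0,0],[0,0,0]],[255,[0,0,0],[0,0,0]],[255,[0,0,0],[0,0,0]],[255,[-0.8,0,-1.8],[0,0,0]],[255,[-0.8,0,-1.8],[0,0,0]],[255,[-0.8,0,-1.8],[0,0,0]],[255,[-0.8,0,-1.8],[0,0,0]],[255,[-0.8,0,-1.8],[0,0,0]],[255,[-0.8,0,-1.8],[0,0,0]]]'

```text
time_s: 23.05
ee_pos: [524.8, -141.8, 118.8]
ee_rot: [-179.9, 23.2, 177.0]
force: [0.3, -1.0, -0.3]
gripper_width: 0.4
gripper_force: 0.0
```

servo_tool --steps '[[255,[-4,0,-9],[0,0,0]],[255,[-8,0,-18],[0,0,0]],[255,[-8,0,-18],[0,0,0]],[255,[-8,0,-18],[0,0,0]],[255,[-4,0,-9],[0,0,0]],[150,[0,0,0],[0,0.1,0]],[150,[0,0,0],[0,0.1,0]],[150,[0,0,0],[0,0.1,0]],[150,[0,0,0],[0,0.105,0]],[150,[0,0,0],[0,0,0]]]'

```text
time_s: 24.05
ee_pos: [528.4, -142.2, 197.3]
ee_rot: [-179.9, 0.0, 177.0]
force: [-0.6, 0.3, 0.9]
gripper_width: 36.8
gripper_force: 0.0
```

```bash
python3 - <<'E'
from tab import *
s=state(); print(s["ee_pos"],s["ee_rot"],s["qpos"].round(1),s["force"])
p=cams.grab_frame("scene"); c=p["color"].astype(int); r,g,b=c[...,0],c[...,1],c[...,2]
m=(r>g+50)&(r>b+50); k=np.zeros_like(m);k[190:230,255:310]=m[190:230,255:310]; v,u=np.nonzero(k)
print([(x,v[u==x].mean().round(1),len(v[u==x])) for x in np.unique(u)][:10])
R1=R.from_euler("xyz",[180,0,110],degrees=True); R0=R.from_euler("xyz",s["ee_rot"],degrees=True)
print((R0.inv()*R1).as_rotvec(), R0.inv().apply(np.array([568.5,-217.5,s["ee_pos"][2]])-s["ee_pos"]))
E
```

```text
[ 528.36862003 -142.16723374  197.3150684 ] [-1.79913573e+02  4.89856699e-02  1.77002356e+02] [-1.620e+01  1.740e+01  9.690e+01 -1.000e-01  6.570e+01 -1.032e+02] [-0.61259364  0.27958687  0.86137231]
[(np.int64(273), np.float64(209.0), 1), (np.int64(274), np.float64(208.5), 2), (np.int64(275), np.float64(208.5), 2), (np.int64(276), np.float64(208.5), 2), (np.int64(277), np.float64(208.0), 3), (np.int64(278), np.float64(208.0), 3), (np.int64(279), np.float64(208.0), 3), (np.int64(280), np.float64(207.5), 4), (np.int64(281), np.float64(207.0), 3), (np.int64(282), np.float64(207.0), 3)]
[-8.32584126e-04  1.63722571e-03  1.16941077e+00] [-44.01597026 -73.13088133   0.14794542]
```

Pointer back at rest. Return to the knob.

servo_tool --steps '[[150,[-14,-24,0],[0,0,0]],[150,[-15,-24,0],[0,0,0]],[150,[-15,-25,0],[0,0,0]],[150,[0,0,0],[0,0,0.13]],[150,[0,0,0],[0,0,0.13]],[150,[0,0,0],[0,0,0.13]],[150,[0,0,0],[0,0,0.13]],[150,[0,0,0],[0,0,0.13]],[150,[0,0,0],[0,0,0.13]],[150,[0,0,0],[0,0,0.13]]]'

```text
time_s: 25.1
ee_pos: [564.7, -216.9, 197.9]
ee_rot: [180.0, 0.1, 124.5]
force: [0.4, 0.2, 0.7]
gripper_width: 38.0
gripper_force: 0.0
```

servo_tool --steps '[[150,[0,0,0],[0,0,0.13]],[150,[0,0,0],[0,0,0.13]],[150,[0,0,15],[0,0,0]],[150,[0,0,20],[0,0,0]],[150,[0,0,15],[0,0,0]],[150,[0,0,0],[0,0,0]],[150,[0,0,0],[0,0,0]],[150,[0,0,0],[0,0,0]],[150,[0,0,0],[0,0,0]],[150,[0,0,0],[0,0,0]]]'

```text
time_s: 26.1
ee_pos: [566.5, -217.3, 148.8]
ee_rot: [179.9, 0.1, 109.9]
force: [0.2, -0.6, 0.0]
gripper_width: 37.9
gripper_force: 0.0
```

```bash
cat > knob.py <<'E'
from tab import *
s=state(); p=cams.grab_frame("wrist"); print(s["ee_pos"],s["ee_rot"],s["gripper_width"],s["force"],s["gripper_force"])
c=p["color"].astype(int); r,g,b=c[...,0],c[...,1],c[...,2]
m=(r>g+80)&(r>b+80); k,l,st,ce=cv2.connectedComponentsWithStats(m.astype(np.uint8)); piv=b2w(np.array([-20,-85,80.5]))
for i in range(1,k):
    if st[i,4]>60:
        q=pt(p,*ce[i],plane=90,s=s); d=q[:2]-piv[:2]; print(ce[i].round(1),q.round(1),np.hypot(*d),"angle",np.arctan2(d[1],d[0])-np.radians(YAW-90))
print(delta(s,[568.5,-217.7,102]))
E
python3 knob.py
```

```text
[ 566.50556535 -217.31622259  148.77014882] [1.79924315e+02 1.32263149e-01 1.09915192e+02] 37.938583568018444 [ 0.21251972 -0.55709262  0.04806769] 0.0
[322.8 235.3] [ 568.8 -218.3   90. ] 45.72277172990759 angle 1.4818310495790668
[-0.93222053  1.68265214 46.7746889 ]
```

servo_tool --steps '[[150,[0,1.5,15],[0,0,0]],[150,[-0.5,0,15],[0,0,0]],[150,[0,0,12],[0,0,0]],[150,[0,0,5],[0,0,0]],[150,[0,0,0],[0,0,0]],[180,[0,0,0],[0,0,0]],[195,[0,0,0],[0,0,0]],[195,[0,0,0],[0,0,0]],[195,[0,0,0],[0,0,0]],[195,[0,0,0],[0,0,0]]]'

```text
time_s: 27.15
ee_pos: [567.9, -217.3, 101.3]
ee_rot: [180.0, 0.1, 109.9]
force: [1.0, -0.1, -0.6]
gripper_width: 21.7
gripper_force: 0.0
```

```bash
python3 knob.py; python3 - <<'E'
from h import *
s=state(); g=s["gripper_width"]; piv=b2w(np.array([-20,-85,80.5])); psi0=s["ee_rot"][2]
th=np.linspace(1.46,-0.06,17); psi=np.radians(np.linspace(psi0,75,17)); sl=(g-14)/2
pos=np.array(s["ee_pos"])[:2]; a=np.radians(psi0)
for i in range(17):
    k=piv[:2]+45*np.array([np.cos(np.radians(YAW-90)+th[i]),np.sin(np.radians(YAW-90)+th[i])])
    y=np.array([np.sin(psi[i]),-np.cos(psi[i])]); t=k-y*(sl+1); d=t-pos
    print(round(th[i],2),np.round([d@[np.cos(a),np.sin(a)],d@[np.sin(a),-np.cos(a)]],1),round(a-psi[i],3)); pos=t;a=psi[i]
E
```

```text
[ 567.93329974 -217.2714577   101.2878874 ] [1.79969685e+02 9.67329695e-02 1.09917057e+02] 21.684151616709148 [ 1.04831162 -0.0590219  -0.63292662] 0.0
[321.  269.5] [ 568.7 -217.9   90. ] 45.412349497837425 angle 1.4859306534710033
[-0.59716302  0.38719328 -0.71090065]
1.46 [-1.1 -5.5] 0.0
1.36 [-1.4 -4. ] 0.038
1.27 [-1.2 -4. ] 0.038
1.17 [-1.  -4.1] 0.038
1.08 [-0.7 -4.2] 0.038
0.98 [-0.5 -4.2] 0.038
0.89 [-0.2 -4.2] 0.038
0.8 [-0.  -4.3] 0.038
0.7 [ 0.2 -4.3] 0.038
0.6 [ 0.5 -4.3] 0.038
0.51 [ 0.7 -4.2] 0.038
0.42 [ 1.  -4.2] 0.038
0.32 [ 1.2 -4.1] 0.038
0.22 [ 1.4 -4.1] 0.038
0.13 [ 1.7 -4. ] 0.038
0.03 [ 1.9 -3.9] 0.038
-0.06 [ 2.1 -3.8] 0.038
```

servo_tool --steps '[[195,[-1.1,-5.5,0],[0,0,0]],[195,[-1.4,-4,0],[0,0,0.038]],[195,[-1.2,-4,0],[0,0,0.038]],[195,[-1,-4.1,0],[0,0,0.038]],[195,[-0.7,-4.2,0],[0,0,0.038]],[195,[-0.5,-4.2,0],[0,0,0.038]],[195,[-0.2,-4.2,0],[0,0,0.038]],[195,[0,-4.3,0],[0,0,0.038]],[195,[0.2,-4.3,0],[0,0,0.038]],[195,[0.5,-4.3,0],[0,0,0.038]]]'

```text
time_s: 28.2
ee_pos: [527.5, -231.9, 101.2]
ee_rot: [179.9, 0.1, 90.2]
force: [0.6, -0.3, -0.1]
gripper_width: 21.2
gripper_force: 0.3
```

servo_tool --steps '[[195,[0.7,-4.2,0],[0,0,0.038]],[195,[1,-4.2,0],[0,0,0.038]],[195,[1.2,-4.1,0],[0,0,0.038]],[195,[1.4,-4.1,0],[0,0,0.038]],[195,[1.7,-4,0],[0,0,0.038]],[195,[1.9,-3.9,0],[0,0,0.038]],[195,[1,-2,0],[0,0,0]],[195,[0.5,-1,0],[0,0,0]],[195,[0,0,0],[0,0,0]],[195,[0,0,0],[0,0,0]]]'

```text
time_s: 29.2
ee_pos: [503.6, -221.1, 101.6]
ee_rot: [179.6, 0.2, 77.3]
force: [4.5, -6.0, -1.9]
gripper_width: 21.3
gripper_force: 2.5
```

```bash
python3 knob.py
```

```text
[ 503.60360508 -221.05209574  101.61189517] [179.61590172   0.1961366   77.32387743] 21.349851325545217 [ 4.47416977 -5.96402082 -1.85652446] 2.5410141411907716
[328.1 267.5] [ 507.5 -222.1   90. ] 45.605199240270885 angle 0.006524050447436647
[ 1.75098025e+01  6.25806300e+01 -2.85244379e-02]
```

servo_tool --steps '[[195,[-0.8,2,0],[0,0,0]],[180,[0,0.5,0],[0,0,0]],[150,[0,0,0],[0,0,0]],[150,[0,0,0],[0,0,0]],[150,[0,0,-10],[0,0,0]],[150,[0,0,-20],[0,0,0]],[150,[0,0,-20],[0,0,0]],[150,[0,0,-20],[0,0,0]],[150,[0,0,-20],[0,0,0]],[150,[0,0,0],[0,0,0]]]'

```text
time_s: 30.25
ee_pos: [505.3, -221.1, 194.4]
ee_rot: [179.6, 0.1, 77.3]
force: [-0.2, -0.3, 0.3]
gripper_width: 37.5
gripper_force: 0.0
```

```bash
python3 knob.py; python3 -c "
from h import *
print(ticket.job_done())"
```

```text
[ 505.31677079 -221.14073794  194.38462129] [1.79573290e+02 1.37451338e-01 7.72678061e+01] 37.458772918636896 [-0.19933899 -0.27552353  0.31261729] 0.0
[322.  211.3] [ 507.3 -222.5   90. ] 46.0701959357961 angle 0.009496974886141984
[17.50293623 60.18188336 92.79367177]
the job is handed in; nothing more can be done
None
```

The job is handed in at about 30 s: lever pushed to its open stop; pad pressed until the pointer tip was about level with the tab (94.7 mm against about 95 mm by camera) and held there for over a second; corner let back up to rest; lever back at its closed stop (about 0.01 rad), with the arm clear.

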